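# Pull the filter cassette from the bench dust extractor

### The arm

A 7-joint arm with a two-finger parallel gripper is mounted at the origin on the work surface. World frame = base frame: x ahead of the robot, y to its left, z up, the work surface at z = 0. Lengths are in m, angles in rad, forces in N, time in s.
With the tool pointing down it reaches from about 0.35 to 0.9 m from the base axis. Payload 19.9 kg.
Tool frame: the origin (TCP) lies on the centre line of the jaws, within the pads' length; the fingertips stand 17 mm ahead of it and the grasp point (between the pads) lies 2 mm behind it; z points along the fingers, y is the direction in which the jaws open and shut (so a half turn about z gives the same grasp; the last joint's range is limited). The gripper opens to 85 mm and grips with 20 to 120 N. Pads are 22 mm wide; open, the fingers measure 114 mm over their backs; the gripper's body (76 mm by 85 mm) begins 54 mm behind the grasp point. The pads swing forward as they close: fully open they stand 13 mm farther back than shut.
Start: joints at [-1.317, 0.417, -0.01, 1.614, 0.005, 1.111, -0.053], TCP at [0.182, 0.598, 0.248] pointing down, gripper open.
Joint ranges: [-2.81, 2.81], [-0.39, 2.02], [-1.27, 1.25], [0.06, 2.57], [-1.19, 4.33], [0.19, 2], [-2.82, 2.82]. Speed limits (rad/s): [1.89, 1.89, 2.39, 2.39, 3.01, 3.01, 3.01].

### API

Orientations are given as a 3x3 rotation matrix whose columns are the frame's x, y, z axes.
In Python, from cell import read_state, capture, calibration, close_job gives the robot as it stands. The module is installed in compiled form; this text tells all that it offers.
- The arm moves only by the tool servo_tool, never from a script. Its argument "deltas" is a list of rows, each a list of 2 entries, a list of its own where there are three numbers: the shift along the tool's x, y, z normalised to -1 to 1, where 1 is 0.1 m, then the turn, a rotation vector about the tool's x, y, z normalised to -1 to 1, where 1 is pi rad. In form: [[[x, y, z], [ax, ay, az]], ...]. A call has 1 to 20 rows; each row is the pose to reach, as a shift and turn from the pose measured when the call began, along the tool's axes at that moment, turning the shorter way round; what a row does not reach only later rows make up. A row lasts 1/10 s, in which the tool goes at most 50 mm and 8.59 degrees, less where a joint would pass 70% of its speed; a pose out of reach is approached as far as the arm can. A call with a number of a shift or a turn outside -1 to 1 is refused whole. A call with a gripper value outside its range is refused whole. "jaw" is the opening, from 0 (shut) to 1 (fully open), set as the call begins (left out, the last holds). The fingers move at their own pace and stop on an object; the grip force is fixed at half the most. Time passes only in rows, so rows that repeat a pose let the fingers close. It gives the time, the measured TCP pose, the force and the opening at its end, in the units of the state.
- read_state(): the state, without advancing time (a new reading comes with each control period).
- capture(name): name is "scene" or "top" or "wrist"; returns the picture (420x560x3 uint8, blue, green, red); there is no depth.
- calibration(name): a dict with "camera_matrix" (3x3 intrinsics, pixels), "pose" (4x4, takes a point from camera to world coordinates). Camera axes: x right, y down, z forward; pixel columns grow to the right and rows downward; lengths in m; the calibration is good to about 2 mm. A picture is of the moment at which its call begins: read the wrist's pose just before it. calibration takes no time and is no camera call; for the wrist camera it gives the pose at the moment of the call.
- close_job(): hands the job in, once; it reports no verdict.
The state is a dict: "clock": time; "joints": joint angles; "dq": joint speeds; "joint_torque": joint torques, N m; "tcp_pos": TCP position; "ee_rot": TCP orientation; "contact_force": force on the tool from outside, world axes, zero at the start; "wrist_torque": the same for the moment, N m; "finger_gap": finger opening in m.
Only numpy, scipy, OpenCV 4.12 (cv2) and the standard library are available. Lean on these libraries where they do the work, as an engineer would, in place of code of your own. Each camera call takes 0.05 s, during which the arm holds its last target. There are 200 camera calls.

### The job

The round magnifier has been left hanging over the dust extractor on the jeweller's bench: swing it aside on its stiff arm until no part of its round head is above the extractor, and leave it standing there. Then squeeze the two orange side catches of the filter cassette together between the fingers, lift the cassette upright straight out of the extractor, without wrenching at it while it is latched, until its whole frame is well clear above the extractor's top, and finish while still holding it there in the air by its squeezed catches. Leave everything else on the bench as it stands.

Things in the scene. Friction and masses are not known exactly. Their poses are not given: they have to be found in the camera images.
- magnifier: Magnifier, origin at the centre of its round head: a white ring 130 mm across, 22 mm thick, around a clear lens, 255 mm above the bench, over the extractor at the start. Its x axis points along the level arm, a rod 16 mm thick, to the upright post (325 mm tall, fixed, round foot 150 mm across) whose axis, the swing axis, is 270 mm from the origin. Stiff collar, 0.7 N m: it stays where left; 1.5 rad of swing either way.
- magnifier_handle (a point): Grip point on the magnifier's handle: a level black rod 16 mm thick that sticks out 46 mm from the head's rim, away from the post. The point lies on the rod's axis, 92 mm beyond the lens centre and 18 mm before the rod's end, 255 mm above the bench; its x axis runs along the rod towards the post, whose axis is 362 mm from this point. Free space above and at both sides.
- extractor: Blue bench dust extractor with a black flat top, fixed. Origin on the bench vertically below the middle of the cassette; its front, with the intake grille, faces its own -x. The box spans x = -100 to +140 mm, y = -100 to +100 mm and is 110 mm high. A rocker switch and a dial (15 mm high) and the small brass pot are on the top's rear (x above 85 mm).
- cassette_grip (a point): Grip point of the grey filter cassette seated in the well of the extractor's top: midway between its two orange catch pads, 26 mm above the top (136 mm above the bench). x along the cassette, y across it from right catch to left, z up; level and square with the extractor. The catches stand either side of a grey rib 76 mm (x) by 26 mm (y), 40 mm above the top.
- cassette: The cassette itself, 0.2 to 0.4 kg, about 104 mm tall; origin on its axis in the plane of the extractor's top while seated, 26 mm below the grip point. Two low end flanges (to x = +-62 mm, 7 mm high) rest on the top. The frame in the well is 98 x 54 mm with 1 to 2 mm of play, and reaches 50 mm below the top (76 mm below the grip point).
- catch_left (a joint): Catch on the cassette's +y side, m: 0 = sprung out, latched; 0.007 = fully in (stop). Orange pad 30 mm wide (x), 8 to 44 mm above the extractor's top, outer face 27 mm from the middle: 54 mm over both pads when out, 40 mm when in. Its nose below the top holds the cassette until it is in by about 4 mm. Spring 4 to 7.5 N. No obstacle within 45 mm outside the pads.
- catch_right (a joint): The same for the catch on the cassette's -y side: both must be in together for the cassette to come out.
- brush: Bench brush lying on its black bristles, wooden back, 150 x 56 x 48 mm, beside the extractor; origin under its centre. To be left alone.
- pitch_bowl: Steel bowl on a dark ring foot, 112 mm across, 54 mm high, beside the extractor; origin under its centre. To be left alone.
- bur_pot: Small brass pot with burs, 38 mm across, 43 mm high, standing on the rear of the extractor's top; origin under its centre. To be left alone.
- anvil: Small horned anvil on a round foot, 145 mm long, 87 mm high, on the left of the bench; origin under its foot. To be left alone.
- hammer: Jeweller's hammer lying on the right of the bench, 230 mm long, 29 mm high, orange handle; origin under the handle. To be left alone.
- file: File with a wooden handle lying on the right of the bench, 200 mm long, 20 mm high; origin under it. To be left alone.
- charcoal: Black charcoal block, 120 x 65 x 32 mm, on the left of the bench; origin under its centre. To be left alone.
Not all that is in view belongs to the job. What is shaped like the cassette but pink is not meant.

How it is judged:
On the way, in this order (a step that is already met when the one before it is completed fails the run):
1. the magnifier is swung clear of the extractor and stands still, the cassette still seated (horizontal distance between magnifier and extractor above 0.15 m and linear speed of magnifier below 0.02 m/s and z of cassette_grip in the frame of extractor below 0.142 m), for 0.2 s.
2. both side catches are squeezed in, past the point of release (value of joint each of catch_left, catch_right above 0.0045 m and horizontal distance between magnifier and extractor above 0.15 m), for 0.1 s.
At the end, for the whole second after the job is handed in: Held in the air by both catches (each in by over 4.5 mm, fingers pressing): grip point over 196 mm above the bench, within 150 mm sideways of the well, tilt under 0.25 rad, still, not touching the extractor. Magnifier's head centre over 150 mm sideways from the well's middle, magnifier still (all of step 2 and linear speed of magnifier below 0.02 m/s and z of cassette_grip in the frame of extractor above 0.196 m and horizontal distance between cassette_grip and extractor below 0.15 m and angle between cassette_grip's own z axis and vertical below 0.25 rad and contact force between the fingers and cassette above 5 N and contact force between cassette and extractor below 0.2 N and linear speed of cassette below 0.03 m/s); the arm keeps its last pose, push and grip.
It fails at once if the cassette is wrenched upwards by more than its play while a catch is still out (z of cassette_grip in the frame of extractor above 0.1387 m and value of joint any of catch_left, catch_right below 0.003 m).
It fails at once if a bystander is shifted by more than 30 mm (distance of any of brush, pitch_bowl, bur_pot, anvil, hammer, file, charcoal from where it was at the start of the episode above 0.03 m).
It also fails if it takes over 59 s, if anything falls off the work surface, if the arm or the gripper's body presses on something with over 40 N, if the wrist force passes 120 N, or if a joint passes its speed limit or range.

## Working session

There is one attempt and no reset: what is moved stays moved. The work goes in short steps, Python scripts to look and compute and a tool call to move; the robot and the scene stay as the last step left them, time stands still between calls to the robot, and variables do not carry over. Pictures are saved under pics/ and viewed, about 8 in all and at most 12, crops included, and the job is handed in when it is done.

Besides the shell and the picture viewer there is one more tool, called by a JSON object that holds its "name" and its "arguments". servo_tool: Moves the arm, as the interface text tells. Its arguments: {"type":"object","properties":{"deltas":{"type":"array","items":{"type":"array"}},"jaw":{"type":"number"}},"required":["deltas"]}

```bash
mkdir -p pics
cat > h.py <<'E'
import numpy as np, cv2
from cell import read_state, capture, calibration, close_job
def snap(n,f):
    c=calibration(n); im=capture(n); cv2.imwrite('pics/'+f,im); np.savez('pics/'+f+'.npz',K=c['camera_matrix'],T=c['pose']); return im
def ray(f,u,v,z):
    d=np.load('pics/'+f+'.npz'); K,T=d['K'],d['T']
    r=T[:3,:3]@np.linalg.inv(K)@np.array([u,v,1.]); o=T[:3,3]
    return o+r*(z-o[2])/r[2]
def proj(f,p):
    d=np.load('pics/'+f+'.npz'); K,T=d['K'],d['T']
    q=K@(T[:3,:3].T@(np.array(p)-T[:3,3])); return q[:2]/q[2]
def rows(p,R=None):
    s=read_state(); r=s['ee_rot']; return r.T@(np.array(p)-s['tcp_pos'])/0.1
E
python3 -c "
from h import *
a=snap('top','top1.png');b=snap('scene','sc1.png');s=read_state()
print({k:np.round(v,3) for k,v in s.items()})
print(calibration('top'),calibration('scene'))"
```

```text
{'clock': np.float64(0.1), 'joints': array([-1.318,  0.418, -0.01 ,  1.614,  0.005,  1.111, -0.053]), 'dq': array([-0.002, -0.   , -0.001, -0.001, -0.003, -0.001, -0.   ]), 'joint_torque': array([-0.0000e+00, -8.6581e+01,  6.7900e-01, -4.3565e+01,  1.9000e-02,
        5.0000e-03, -0.0000e+00]), 'tcp_pos': array([0.182, 0.598, 0.248]), 'ee_rot': array([[-0.957,  0.291, -0.   ],
       [ 0.291,  0.957, -0.001],
       [-0.   , -0.001, -1.   ]]), 'contact_force': array([-0.417,  0.122, -0.23 ]), 'wrist_torque': array([ 0.04 , -0.026,  0.025]), 'finger_gap': np.float64(0.085)}
{'camera_matrix': array([[427.15679969,   0.        , 282.34035525],
       [  0.        , 427.15679969, 214.66725285],
       [  0.        ,   0.        ,   1.        ]]), 'pose': array([[ 0.01979079, -0.99344529,  0.11258236,  0.45003166],
       [-0.99957535, -0.02206929, -0.01902826,  0.00697158],
       [ 0.02138815, -0.11215797, -0.99346018,  1.45169524],
       [ 0.        ,  0.        ,  0.        ,  1.        ]])} {'camera_matrix': array([[472.4814546 ,   0.        , 281.94987679],
       [  0.        , 472.4814546 , 222.75631692],
       [  0.        ,   0.        ,   1.        ]]), 'pose': array([[ 0.04851277,  0.63831746, -0.76824302,  1.5771521 ],
       [ 0.99879516, -0.03669939,  0.03257883, -0.0628434 ],
       [-0.00739842, -0.7688979 , -0.63932878,  0.97670802],
       [ 0.        ,  0.        ,  0.        ,  1.        ]])}
```

View pics/top1.png

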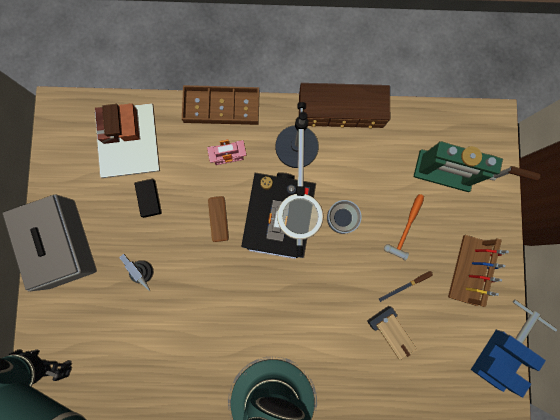

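View pics/sc1.png

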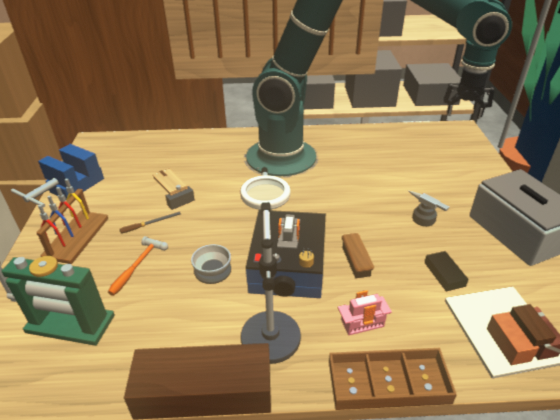

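```bash
python3 -c "
from h import *
a=cv2.imread('pics/top1.png')[90:270,215:375]
cv2.imwrite('pics/c1.png',cv2.resize(a,None,fx=3.3,fy=3.3,interpolation=cv2.INTER_CUBIC))
b=cv2.imread('pics/sc1.png')[165:365,190:370]
cv2.imwrite('pics/c2.png',cv2.resize(b,None,fx=3,fy=3,interpolation=cv2.INTER_CUBIC))
"
```

```text
(no output)
```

View pics/c1.png

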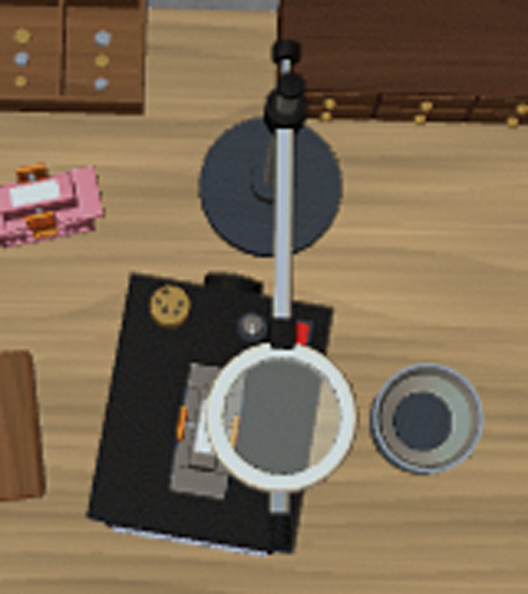

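View pics/c2.png

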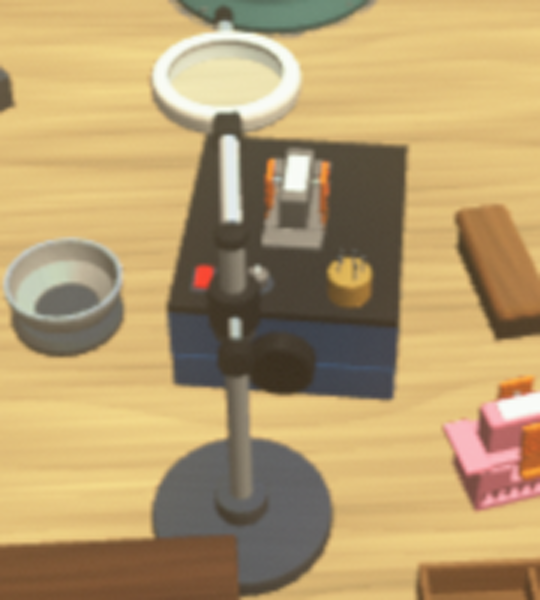

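```bash
python3 -c "
from h import *
g=lambda u,v,z:ray('top1.png',215+u/3.3,90+v/3.3,z)
k=lambda u,v,z:ray('sc1.png',190+u/3,165+v/3,z)
C=[g(*p,.11) for p in [(132,275),(333,308),(293,553),(90,518)]]
for c in C: print(c)
ux=((C[0]+C[1])-(C[2]+C[3]))/2; print('len',np.linalg.norm(ux), np.linalg.norm(C[0]-C[1]),np.linalg.norm(C[3]-C[2]))
uy=((C[0]+C[3])-(C[2]+C[1]))/2
print('yaw',np.degrees(np.arctan2(ux[1],ux[0])),np.degrees(np.arctan2(-uy[0],uy[1])))
ux/=np.linalg.norm(ux); m=sum(C)/4; print('well',m-ux*.02)
S=[k(*p,.11) for p in [(168,310),(396,322),(408,147),(210,135)]]
print('scene',*S)
print('head',g(281,417,.262),'sc',k(226,80,.262),'handle end',g(282,550,.258),'foot',g(271,186,.012),'sc',k(242,512,.012))
print('post top', g(286,105,.32), 'arm rear', g(285,130,.26))
print('cassette ends flange', g(212,366,.117), g(200,495,.117),'rib sc',k(297,180,.15))
"
```

```text
[0.73289431 0.07117479 0.11      ]
[ 0.70514002 -0.12393392  0.11      ]
[ 0.46845704 -0.08852199  0.11      ]
[0.49760773 0.10461534 0.11      ]
len 0.23848266807924293 0.19707284865643512 0.1953248274272333
yaw -8.299948906977166 -8.338435255394597
well [ 0.58123426 -0.00627934  0.11      ]
scene [ 0.71357563 -0.11992849  0.11      ] [0.73868686 0.07353233 0.11      ] [0.50299313 0.1121939  0.11      ] [ 0.47281109 -0.08083147  0.11      ]
head [ 0.5811746  -0.06586505  0.262     ] sc [ 0.59102977 -0.06300446  0.262     ] handle end [ 0.46875685 -0.06866061  0.258     ] foot [ 0.85193816 -0.06700442  0.012     ] sc [ 0.85398762 -0.06289417  0.012     ]
post top [ 0.83511176 -0.06253072  0.32      ] arm rear [ 0.83302953 -0.0656741   0.26      ]
cassette ends flange [ 0.64475694 -0.00795011  0.117     ] [0.52121048 0.00086356 0.117     ] rib sc [ 0.59438473 -0.00202777  0.15      ]
```

{"name": "servo_tool", "arguments": {"deltas": [[[-0.3,-0.3,0],[0,0,0]],[[-0.6,-0.6,0],[0,0,0]],[[-0.93,-0.93,0],[0,0,0]],[[-0.93,-0.93,0],[0,0,0]]], "jaw": 0}}

```text
clock: 0.5
tcp_pos: [0.2469, 0.4771, 0.2479]
ee_rot: [[-0.955, 0.296, 0.001], [0.296, 0.955, -0.003], [-0.001, -0.002, -1.0]]
contact_force: [0.5, 1.8, 0.5]
finger_gap: 0.0282
```

{"name": "servo_tool", "arguments": {"deltas": [[[-0.3,-0.3,0],[0,0,0]],[[-0.6,-0.6,0],[0,0,0]],[[-0.93,-0.93,0],[0,0,0]],[[-0.93,-0.93,0],[0,0,0]]]}}

```text
clock: 0.9
tcp_pos: [0.3109, 0.356, 0.2483]
ee_rot: [[-0.953, 0.303, 0.001], [0.303, 0.953, -0.004], [-0.002, -0.003, -1.0]]
contact_force: [-0.6, 1.2, 0.1]
finger_gap: 0.0005
```

{"name": "servo_tool", "arguments": {"deltas": [[[-0.3,-0.3,0],[0,0,0]],[[-0.6,-0.6,0],[0,0,0]],[[-0.93,-0.93,0],[0,0,0]],[[-0.93,-0.93,0],[0,0,0]]]}}

```text
clock: 1.3
tcp_pos: [0.3734, 0.2347, 0.2489]
ee_rot: [[-0.951, 0.309, 0.001], [0.309, 0.951, -0.004], [-0.003, -0.004, -1.0]]
contact_force: [-0.2, 0.1, 0.3]
finger_gap: 0.0
```

{"name": "servo_tool", "arguments": {"deltas": [[[-0.3,-0.3,0],[0,0,-0.02]],[[-0.6,-0.6,0],[0,0,-0.04]],[[-0.8,-0.8,0],[0,0,-0.048]],[[-0.8,-0.8,0],[0,0,-0.048]],[[-0.8,-0.8,0],[0,0,-0.048]]]}}

```text
clock: 1.8
tcp_pos: [0.4247, 0.134, 0.2493]
ee_rot: [[-0.987, 0.164, 0.001], [0.164, 0.987, -0.005], [-0.002, -0.004, -1.0]]
contact_force: [-0.1, 0.3, -0.4]
finger_gap: -0.0001
```

{"name": "servo_tool", "arguments": {"deltas": [[[-0.3,-0.3,0],[0,0,0]],[[-0.6,-0.6,0],[0,0,0]],[[-0.86,-1,0],[0,0,0]],[[-0.86,-1,0],[0,0,0]],[[-0.86,-1,0],[0,0,0]]]}}

```text
clock: 2.3
tcp_pos: [0.4932, 0.0218, 0.2495]
ee_rot: [[-0.986, 0.164, 0.0], [0.164, 0.986, -0.005], [-0.001, -0.005, -1.0]]
contact_force: [-1.1, 0.9, 0.9]
finger_gap: -0.0002
```

```bash
python3 -c "
from h import *
snap('scene','sc2.png');print(read_state()['tcp_pos'])
R=read_state()['ee_rot'];P=np.array([.852,-.065,0])
for d in range(-5,70,5):
  t=np.radians(d);r=np.array([np.cos(t),np.sin(t),0]);n=np.array([-r[1],r[0],0])
  p=P-.362*r-n*-.020
  p[2]=.25
  print(d,p,rows(p))
"
```

```text
[0.49297288 0.02262075 0.24959711]
-5 [ 0.49312063 -0.01352573  0.25      ] [-0.06021173 -0.35643196 -0.00245123]
0 [ 0.49  -0.045  0.25 ] [-0.08057581 -0.67205876 -0.0010917 ]
5 [ 0.4896344  -0.07662648  0.25      ] [-1.28371327e-01 -9.84709535e-01  2.86479014e-04]
10 [ 0.49202663 -0.10816449  0.25      ] [-0.20323453 -1.29200483  0.00167283]
15 [ 0.49715847 -0.13937398  0.25      ] [-0.30459565 -1.59160595  0.00305679]
20 [ 0.50499087 -0.17001744  0.25      ] [-0.43168328 -1.88123273  0.00442784]
25 [ 0.51546422 -0.19986166  0.25      ] [-0.58353021 -2.15868095  0.00577553]
30 [ 0.5284988  -0.22867949  0.25      ] [-0.75898078 -2.42183906  0.00708961]
35 [ 0.54399543 -0.25625163  0.25      ] [-0.95669972 -2.66870427  0.00836008]
40 [ 0.56183616 -0.28236823  0.25      ] [-1.17518226 -2.89739777  0.00957727]
45 [ 0.58188521 -0.30683052  0.25      ] [-1.41276561 -3.10617909  0.01073192]
50 [ 0.60399    -0.32945234  0.25      ] [-1.66764163 -3.29345925  0.01181524]
55 [ 0.62798229 -0.35006151  0.25      ] [-1.93787056 -3.45781296  0.01281898]
60 [ 0.65367949 -0.3685012   0.25      ] [-2.22139579 -3.59798937  0.01373551]
65 [ 0.68088603 -0.38463105  0.25      ] [-2.51605951 -3.71292167  0.01455785]
```

View pics/sc2.png

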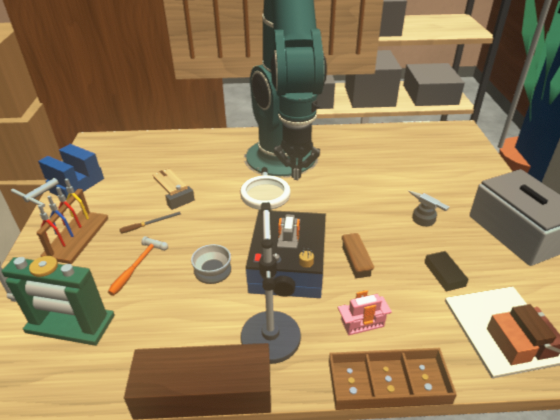

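{"name": "servo_tool", "arguments": {"deltas": [[[-0.02,-0.2,0],[0,0,0]],[[-0.05,-0.4,0],[0,0,0]],[[-0.07,-0.55,0],[0,0,0]],[[-0.08,-0.67,0],[0,0,0]],[[-0.1,-0.82,0],[0,0,0]],[[-0.13,-0.98,0],[0,0,0]]]}}

```text
clock: 2.95
tcp_pos: [0.4899, -0.0749, 0.25]
ee_rot: [[-0.987, 0.16, 0.001], [0.16, 0.987, -0.003], [-0.001, -0.003, -1.0]]
contact_force: [1.2, 2.6, 0.2]
finger_gap: -0.0003
```

{"name": "servo_tool", "arguments": {"deltas": [[[-0.03,-0.15,0],[0,0,0]],[[-0.07,-0.31,0],[0,0,0]],[[-0.12,-0.46,0],[0,0,0]],[[-0.18,-0.61,0],[0,0,0]],[[-0.24,-0.75,0],[0,0,0]],[[-0.3,-0.9,0],[0,0,0]]]}}

```text
clock: 3.55
tcp_pos: [0.5057, -0.1672, 0.2502]
ee_rot: [[-0.988, 0.157, 0.001], [0.157, 0.988, -0.002], [-0.001, -0.002, -1.0]]
contact_force: [1.3, 2.4, 0.3]
finger_gap: 0.0002
```

```bash
python3 -c "
from h import *
print(read_state()['tcp_pos'],read_state()['contact_force'])
R=read_state()['ee_rot'];P=np.array([.852,-.065,0])
for d in np.arange(20,65,5):
  t=np.radians(d);r=np.array([np.cos(t),np.sin(t),0]);n=np.array([-r[1],r[0],0])
  p=P-.362*r-n*-.020
  p[2]=.25
  print(d,p,rows(p))
"
```

```text
[ 0.50569813 -0.16715086  0.25023837] [1.3427948  2.41156857 0.30718092]
20 [ 0.50499087 -0.17001744  0.25      ] [ 0.00248018 -0.02941578  0.00244751]
25 [ 0.51546422 -0.19986166  0.25      ] [-0.14787161 -0.30767926  0.00321929]
30 [ 0.5284988  -0.22867949  0.25      ] [-0.32190361 -0.57177982  0.00398216]
35 [ 0.54399543 -0.25625163  0.25      ] [-0.51829132 -0.81970749  0.0047303 ]
40 [ 0.56183616 -0.28236823  0.25      ] [-0.73554011 -1.04957539  0.00545803]
45 [ 0.58188521 -0.30683052  0.25      ] [-0.9719966  -1.25963408  0.0061598 ]
50 [ 0.60399    -0.32945234  0.25      ] [-1.22586121 -1.44828491  0.00683028]
55 [ 0.62798229 -0.35006151  0.25      ] [-1.49520187 -1.61409211  0.00746436]
60 [ 0.65367949 -0.3685012   0.25      ] [-1.77796874 -1.75579379  0.00805721]
```

{"name": "servo_tool", "arguments": {"deltas": [[[-0.07,-0.17,0],[0,0,0]],[[-0.15,-0.31,0],[0,0,0]],[[-0.23,-0.44,0],[0,0,0]],[[-0.32,-0.57,0],[0,0,0]],[[-0.42,-0.7,0],[0,0,0]],[[-0.52,-0.82,0],[0,0,0]],[[-0.65,-0.96,0],[0,0,0]]]}}

```text
clock: 4.25
tcp_pos: [0.5554, -0.2722, 0.2503]
ee_rot: [[-0.988, 0.156, 0.0], [0.156, 0.988, -0.002], [-0.001, -0.002, -1.0]]
contact_force: [-0.3, 3.3, -0.0]
finger_gap: -0.0002
```

{"name": "servo_tool", "arguments": {"deltas": [[[-0.09,-0.09,0],[0,0,0]],[[-0.2,-0.2,0],[0,0,0]],[[-0.32,-0.3,0],[0,0,0]],[[-0.45,-0.4,0],[0,0,0]],[[-0.58,-0.49,0],[0,0,0]],[[-0.7,-0.57,0],[0,0,0]],[[-0.7,-0.57,0],[0,0,0]]]}}

```text
clock: 4.95
tcp_pos: [0.6163, -0.3404, 0.2497]
ee_rot: [[-0.988, 0.156, -0.0], [0.156, 0.988, -0.002], [0.0, -0.002, -1.0]]
contact_force: [0.2, -0.5, -0.1]
finger_gap: 0.0002
```

```bash
python3 -c "
from h import *
snap('top','top2.png');print(read_state()['tcp_pos'],read_state()['contact_force'])
"
```

```text
[ 0.61576092 -0.33982856  0.24978679] [-0.24718113 -0.22430406  0.4576929 ]
```

View pics/top2.png

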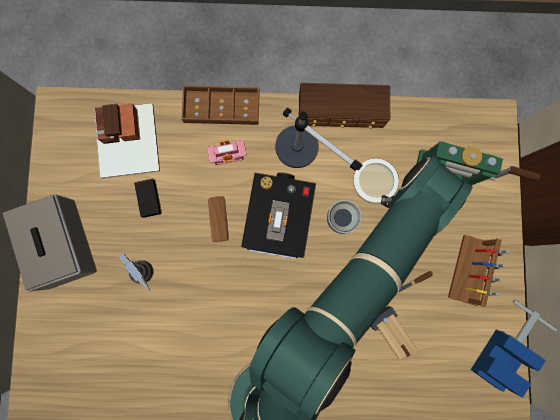

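{"name": "servo_tool", "arguments": {"deltas": [[[0.3,0.25,0],[0,0,0]],[[0.6,0.5,0],[0,0,0]],[[0.83,0.78,0],[0,0,0]],[[0.83,0.78,0],[0,0,0]]], "jaw": 1}}

```text
clock: 5.4
tcp_pos: [0.5445, -0.2458, 0.2499]
ee_rot: [[-0.988, 0.153, -0.0], [0.153, 0.988, 0.001], [0.0, 0.001, -1.0]]
contact_force: [0.7, -0.0, 0.5]
finger_gap: 0.0582
```

```bash
python3 -c "
from h import *
a=cv2.imread('pics/top2.png')[165:265,235:325]
cv2.imwrite('pics/c3.png',cv2.resize(a,None,fx=6,fy=6,interpolation=cv2.INTER_CUBIC))
h=cv2.cvtColor(a,cv2.COLOR_BGR2HSV)
m=cv2.inRange(h,(5,150,120),(20,255,255)); n,l,s,c=cv2.connectedComponentsWithStats(m)
for i in range(1,n):
  if s[i,4]>3: print(s[i],c[i]+[235,165],ray('top2.png',*(c[i]+[235,165]),.15))
m=cv2.inRange(h,(0,0,200),(180,40,255)); n,l,s,c=cv2.connectedComponentsWithStats(m)
for i in range(1,n):
  if s[i,4]>10: print('w',s[i],c[i]+[235,165],ray('top2.png',*(c[i]+[235,165]),.15))
"
```

```text
[34 48  3 11 18] [269.72222222 217.88888889] [0.58675762 0.02048985 0.15      ]
[49 51  4 10 18] [285.44444444 220.61111111] [ 0.57943695 -0.02783108  0.15      ]
w [39 46  8 16 88] [277.64772727 218.96590909] [ 0.58397626 -0.00384853  0.15      ]
```

View pics/c3.png

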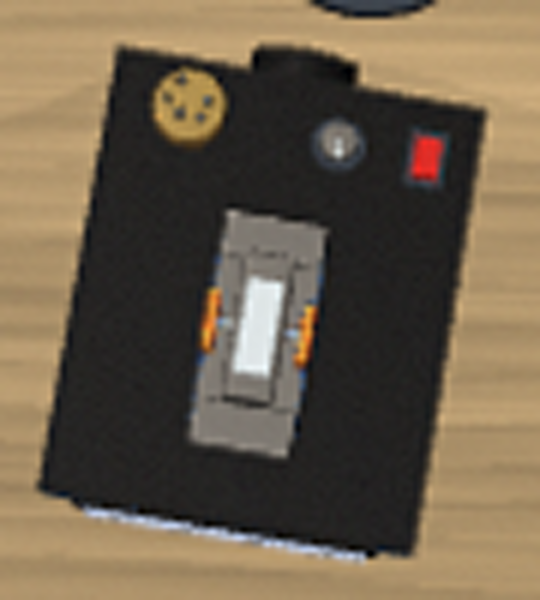

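{"name": "servo_tool", "arguments": {"deltas": [[[0,0.3,0],[0,0,0]],[[0,0.6,0],[0,0,0]],[[0,0.9,0],[0,0,0]],[[0,1,0],[0,0,0]]]}}

```text
clock: 5.8
tcp_pos: [0.5603, -0.1437, 0.25]
ee_rot: [[-0.989, 0.149, 0.0], [0.149, 0.989, 0.002], [0.0, 0.002, -1.0]]
contact_force: [0.4, 0.8, -0.5]
finger_gap: 0.0852
```

{"name": "servo_tool", "arguments": {"deltas": [[[0,0.3,0],[0,0,0]],[[0,0.6,0],[0,0,0]],[[0,0.9,0],[0,0,0]],[[0,1,0],[0,0,0]],[[0,1,0],[0,0,0]]]}}

```text
clock: 6.3
tcp_pos: [0.5754, -0.0438, 0.2502]
ee_rot: [[-0.989, 0.147, 0.0], [0.147, 0.989, 0.002], [0.0, 0.002, -1.0]]
contact_force: [0.8, -0.9, -0.1]
finger_gap: 0.0856
```

{"name": "servo_tool", "arguments": {"deltas": [[[0,0.3,0],[0,0,0]],[[0,0.45,0],[0,0,0]],[[0,0.45,0],[0,0,0]],[[0,0.45,0],[0,0,0]]]}}

```text
clock: 6.7
tcp_pos: [0.5819, -0.0005, 0.2503]
ee_rot: [[-0.989, 0.148, 0.0], [0.148, 0.989, 0.002], [0.0, 0.002, -1.0]]
contact_force: [0.1, -0.7, 0.7]
finger_gap: 0.0855
```

```bash
python3 -c "
from h import *
s=read_state();a=snap('wrist','w1.png');print(s['tcp_pos'],s['ee_rot'],rows([.583,-.004,.138]))
R=s['ee_rot'];y=np.degrees(np.arctan2(R[0,1],R[1,1]));print(y)
th=np.radians(-8.4);ex=np.array([np.cos(th),np.sin(th),0]);ey=np.array([-ex[1],ex[0],0]);g=np.array([.583,-.004,.154])
for sx in(-1,1):
  for sy in (-1,1):
    print('pad outer top corner',sx,sy,proj('w1.png',g+ex*.015*sx+ey*.027*sy))
"
```

```text
[ 5.81944531e-01 -4.70718337e-04  2.50265181e-01] [[-9.89016158e-01  1.47807424e-01  6.05003593e-05]
 [ 1.47807339e-01  9.89014948e-01  1.55674117e-03]
 [ 1.70262143e-04  1.54858457e-03 -9.99998786e-01]] [-0.01572169 -0.03124366  1.122942  ]
8.49989516793407
pad outer top corner -1 -1 [239.8821007  204.04043251]
pad outer top corner -1 1 [311.08224519 203.8456923 ]
pad outer top corner 1 -1 [241.35834494 241.12366936]
pad outer top corner 1 1 [310.10842264 240.9218553 ]
```

View pics/w1.png

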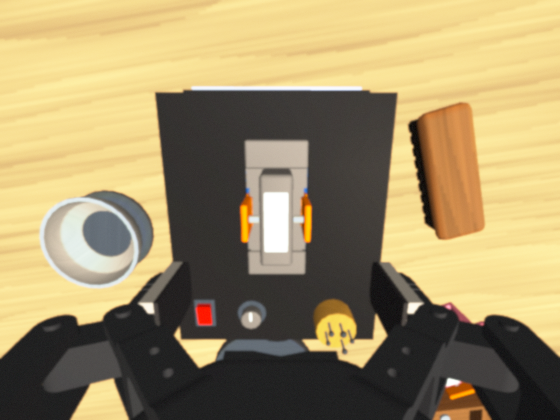

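{"name": "servo_tool", "arguments": {"deltas": [[[-0.01,-0.03,0.3],[0,0,0]],[[-0.01,-0.03,0.6],[0,0,0]],[[-0.01,-0.03,0.8],[0,0,0]],[[-0.01,-0.03,0.9],[0,0,0]],[[-0.01,-0.03,0.9],[0,0,0]]]}}

```text
clock: 7.25
tcp_pos: [0.582, -0.0048, 0.1595]
ee_rot: [[-0.989, 0.15, -0.001], [0.15, 0.989, 0.001], [0.002, 0.001, -1.0]]
contact_force: [0.5, -0.8, 1.0]
finger_gap: 0.0854
```

{"name": "servo_tool", "arguments": {"deltas": [[[0,0,0.1],[0,0,0]],[[0,0,0.22],[0,0,0]],[[0,0,0.22],[0,0,0]],[[0,0,0.22],[0,0,0]]]}}

```text
clock: 7.65
tcp_pos: [0.5819, -0.0048, 0.1375]
ee_rot: [[-0.989, 0.15, -0.002], [0.15, 0.989, 0.001], [0.002, 0.001, -1.0]]
contact_force: [0.5, 0.1, 0.9]
finger_gap: 0.0855
```

{"name": "servo_tool", "arguments": {"deltas": [[[0,0,0],[0,0,0]],[[0,0,0],[0,0,0]],[[0,0,0],[0,0,0]],[[0,0,0],[0,0,0]],[[0,0,0],[0,0,0]],[[0,0,0],[0,0,0]],[[0,0,0],[0,0,0]],[[0,0,0],[0,0,0]],[[0,0,0],[0,0,0]],[[0,0,0],[0,0,0]],[[0,0,0],[0,0,0]],[[0,0,0],[0,0,0]],[[0,0,0],[0,0,0]],[[0,0,0],[0,0,0]],[[0,0,0],[0,0,0]]], "jaw": 0}}

```text
clock: 9.15
tcp_pos: [0.5825, -0.0045, 0.139]
ee_rot: [[-0.989, 0.149, -0.0], [0.149, 0.989, 0.002], [0.0, 0.002, -1.0]]
contact_force: [-6.5, 1.7, 21.5]
finger_gap: 0.0373
```

{"name": "servo_tool", "arguments": {"deltas": [[[0,0,-0.02],[0,0,0]],[[0,0,-0.03],[0,0,0]],[[0,0,-0.04],[0,0,0]],[[0,0,-0.04],[0,0,0]]]}}

```text
clock: 9.55
tcp_pos: [0.5824, -0.0046, 0.1429]
ee_rot: [[-0.989, 0.149, -0.0], [0.149, 0.989, 0.002], [0.001, 0.002, -1.0]]
contact_force: [-0.3, 0.5, -3.8]
finger_gap: 0.0367
```

{"name": "servo_tool", "arguments": {"deltas": [[[0,0,-0.08],[0,0,0]],[[0,0,-0.16],[0,0,0]],[[0,0,-0.24],[0,0,0]],[[0,0,-0.32],[0,0,0]],[[0,0,-0.4],[0,0,0]]]}}

```text
clock: 10.05
tcp_pos: [0.5825, -0.0046, 0.1838]
ee_rot: [[-0.989, 0.149, -0.0], [0.149, 0.989, 0.002], [0.0, 0.002, -1.0]]
contact_force: [-0.6, 1.0, -3.7]
finger_gap: 0.0371
```

{"name": "servo_tool", "arguments": {"deltas": [[[0,0,-0.1],[0,0,0]],[[0,0,-0.2],[0,0,0]],[[0,0,-0.3],[0,0,0]],[[0,0,-0.4],[0,0,0]],[[0,0,-0.5],[0,0,0]],[[0,0,-0.6],[0,0,0]],[[0,0,-0.65],[0,0,0]],[[0,0,-0.65],[0,0,0]],[[0,0,-0.65],[0,0,0]],[[0,0,-0.65],[0,0,0]],[[0,0,-0.65],[0,0,0]]]}}

```text
clock: 11.15
tcp_pos: [0.5823, -0.0047, 0.2484]
ee_rot: [[-0.989, 0.149, -0.001], [0.149, 0.989, 0.002], [0.001, 0.001, -1.0]]
contact_force: [-0.3, -0.3, -3.3]
finger_gap: 0.0368
```

```bash
python3 -c "
from h import *
s=read_state();a=snap('scene','sc3.png')
b=snap('top','top3.png');print(s)
w=snap('wrist','w2.png')
cv2.imwrite('pics/f.png',np.vstack([cv2.resize(a[120:400,100:400],(600,400)),np.hstack([cv2.resize(b[80:290,200:480],(300,200)),cv2.resize(w,(300,200))])]))
"
```

```text
{'clock': 11.15, 'joints': array([-0.4322031 ,  0.37135174,  0.49451119,  1.73652556, -0.19790865,
        1.08387645,  1.54789079]), 'dq': array([-0.00137579, -0.00150453,  0.00028964, -0.00305594,  0.00098319,
        0.00241562,  0.00021722]), 'joint_torque': array([-1.64526614e-02, -7.58420134e+01,  9.25170064e+00, -4.35731113e+01,
        1.01829096e-02, -1.14798404e-03,  1.41879591e-03]), 'tcp_pos': array([ 0.58230319, -0.00470039,  0.24836558]), 'ee_rot': array([[-9.88770150e-01,  1.49442321e-01, -7.63682903e-04],
       [ 1.49440968e-01,  9.88769360e-01,  1.59675193e-03],
       [ 9.93728569e-04,  1.46469513e-03, -9.99998434e-01]]), 'contact_force': array([-0.31050107, -0.29769161, -3.32575715]), 'wrist_torque': array([-0.02188692, -0.01513342, -0.02393783]), 'finger_gap': 0.03679491491032949}
```

View pics/f.png

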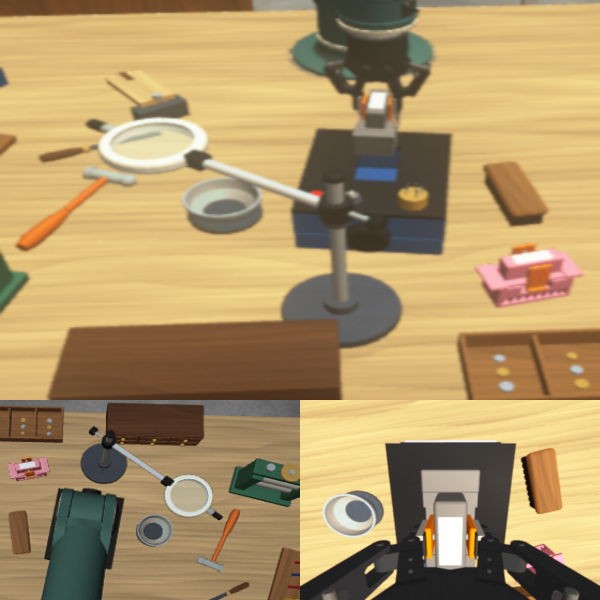

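```bash
python3 -c "
from h import *
print(close_job())"
```

```text
the job is handed in; nothing more can be done
None
```

The magnifier is swung aside and the cassette is held in the air over the extractor. The job was handed in shortly after 11.15 s of the 59 s allowed; no verdict is reported.

- **Magnifier:** I pushed its handle with the shut fingers, about 50° to the right. The force on the tool stayed under 4 N. In the last top and scene pictures the head stands well clear of the extractor, by my estimate about 0.28 m from the well's middle.
- **Squeezing the catches:** The jaws closed to 37 mm. That is slightly less than the 40 mm given for both catches fully in, and I did not explain the difference. While they closed, the arm pressed down on the seated cassette with about 21 N. This was gone after the first 4 mm of lift.
- **Lift:** The cassette came out with only its own weight of 3 to 4 N on the wrist. The tool stopped at z = 0.248 m, so the frame's bottom is about 60 mm above the extractor's top, reckoned from the tool height and not measured. The tool is upright and still, and the jaws still hold at 37 mm.
- **Bystanders:** The pot, bowl, brush and hammer looked unmoved in the last pictures. The anvil and charcoal were outside the pictures I viewed at the end, and I measured no distances for any of them.

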